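Gauge a hinge knuckle and hold the leaves in line

ROBOT

A 7-joint arm with a two-finger parallel gripper is mounted at the origin on the work surface. World frame = base frame: x ahead of the robot, y to its left, z up, the work surface at z = 0. Lengths are in mm, angles in degrees, forces in N, time in s.
With the tool pointing down it reaches from about 400 to 850 mm from the base axis. Payload 4.5 kg.
Tool frame: the origin (TCP) lies midway between the tips of the shut fingers; the grasp point (between the pads) lies r.grasp_offset behind it (r.grasp_offset is the distance from the TCP to the grasp point, in mm); z points along the fingers, y is the line along which they close (so a half turn about z gives the same grasp; the last joint's range is limited). The gripper opens to 85 mm and grips with 20 to 120 N. Pads are 22 mm wide; open, the fingers measure 114 mm over their backs; the gripper's body (76 mm by 85 mm) begins 54 mm behind the grasp point. The pads swing forward as they close: fully open they stand 13 mm farther back than shut.
Start: joints at [-67.506, 39.483, -11.15, 89.685, 9.013, 51.709, -12.324], TCP at [219.451, 585.231, 231.317] pointing down, gripper open.
Joint ranges: [-172.22, 172.22], [-26.19, 119.32], [-84.43, 86.54], [7.71, 146.69], [-57.33, 237.33], [2.42, 119.75], [-152.13, 152.13]. Speed limits (degrees/s): [147.25, 147.25, 180, 180, 180, 180, 180].

INTERFACE

Orientations are given as a 3x3 rotation matrix whose columns are the frame's x, y, z axes.
In Python, from rig import observe, get_image, r gives the robot as it stands. The module is installed in compiled form; this text tells all that it offers.
- The arm moves only by the tool jog_arm, never from a script. Its argument "motion" is a list of rows, each a list of 3 entries, a list of its own where there are three numbers: the finger opening in mm, from 0 to 85.4, then the shift along the tool's x, y, z in units of 30 mm (1.0 is 30 mm), then the turn, a rotation vector about the tool's x, y, z in units of 5 degrees (1.0 is 5 degrees). A call has 1 to 10 rows; each row shifts and turns the commanded pose from where the row before left it, along the tool's axes as they then stand; what a row does not reach is not made up. A row lasts 1/10 s, in which the tool goes at most 50 mm and 8.59 degrees, less where a joint would pass 70% of its speed; a pose out of reach is approached as far as the arm can. A call is refused whole if a number of a shift passes 1 or a number of a turn 1, either way. A call with a gripper value outside its range is refused whole. The fingers move at their own pace and stop on an object; "newtons" is the grip in N (left out, the last holds). Time passes only in rows, so rows that do not move let the fingers close. It gives the time, the measured TCP pose, the force, the opening and the grip force at its end, in the units of the state.
- observe(): the state, without advancing time (a new reading comes with each control period).
- get_image(name): name is "scene" or "top" or "wrist"; returns a dict with "pixels" (480x640x3 uint8, red, green, blue), "mtx" (3x3 intrinsics, pixels), "k1" (the pictures are not rectified: a ray, as slopes to the right and down, at radius r is drawn at 1 + k1 r^2 times it, then the intrinsics apply), "pose" (4x4, takes a point from camera to world coordinates). Camera axes: x right, y up, looking along -z (the intrinsics and any distortion apply to the point x, -y, -z); pixel columns grow to the right and rows downward; lengths in mm; the calibration is good to about 2 mm. A picture is of the moment at which its call begins. There is no depth.
- r.close_job(): hands the job in; it is judged then, once.
The state is a dict: "time": time; "qpos": joint angles; "joint_velocities": joint speeds; "tau": joint torques, N m; "tcp_pos": TCP position; "orientation": TCP orientation; "ft_force": force on the tool from outside, world axes, zero at the start; "ft_torque": the same for the moment, N m; "finger_gap": finger opening in mm; "grip_force": force on a finger pad.
Only numpy, scipy, OpenCV 4.12 (cv2) and the standard library are available. Lean on these libraries where they do the work, as an engineer would, in place of code of your own. Each camera call takes 0.05 s, during which the arm holds its last target. There are 200 camera calls.

TASK

Pick up the white door piece and slide the knuckle of its hinge leaf fully down over the upright gauge pin to check that it fits. Then lift it off, bring that knuckle into the gap between the two knuckles of the hinge leaf on the jamb post so that all three holes line up, ready for a hinge pin, and finish while still holding it steady there in the gripper, clear of the jamb's knuckles and not resting on anything. Leave the other things on the bench where they lie.

Things in the scene. Friction and masses are not known exactly. Their poses are not given: they have to be found in the camera images.
- door_piece: Loose white-faced door piece (tan chipboard top and ends), 0.24 kg, standing on edge: x -50 to 42, y -15 to 15 (30 mm thick), z 0 to 70 mm. Origin on its underside; x along the board to its knuckle, z up. A 3 mm steel hinge leaf on the +y face (from x=20) carries past the board's end one tubular knuckle, vertical bore: 24 mm outside, 14 mm bore, z 20 to 50, axis at x=62, y=16.5 mm.
- door_grip (a point): Where to pinch the door piece: mid-thickness, 20 mm below its top face and 50 mm above its underside, at x=5 mm, next to the centre of mass and clear of the steel plate; close the fingers along the door piece's y. Axes as door_piece.
- bore_mid (a point): Centre of the door piece's knuckle bore (x=62, y=16.5, z=35 mm of the door piece).
- bore_bottom (a point): Centre of the lower end of that bore (15 mm under bore_mid).
- bore_top (a point): Centre of the upper end of that bore (15 mm over bore_mid).
- gauge: Fixed gauge on the bench: red round foot 60 mm across and 8 mm high, red neck 24 mm across up to 36 mm, then an upright brass gauge pin 10 mm in diameter, 40 mm long, its top 8 mm tapered to 4 mm. Origin under its centre, z up.
- gauge_seat (a point): Foot of the gauge pin, on its axis, on top of the red neck, 36 mm above the bench: a fully seated knuckle has its lower end here, and the board's underside is then 16 mm above the bench.
- gauge_tip (a point): Top of the gauge pin, 76 mm above the bench.
- jamb: Fixed wooden jamb post, x 20 to 110, y -46 to -2, 145 mm high, on a 12 mm base (x 25 to 125, y -66 to 19). The steel leaf on its +y face carries two knuckles (24 mm outside, 14 mm bore) on one vertical axis, at heights 48 to 74 and 116 to 142 mm: a 42 mm gap. Origin on the bench under that axis; x from the axis to the post, z up.
- jamb_gap (a point): On the jamb's hinge axis at mid-gap, 95 mm above the bench: bore_mid belongs here. The door piece comes in level from the jamb's -x side, its x along the jamb's x (hinge opened flat); nothing stands under the axis or on that side. Axes as jamb.
- spare_leaf: Bystander, not to be moved: spare brass hinge leaf lying flat, 46 x 80 mm, 12 mm high. Origin under its centre.
- tape_measure: Bystander, not to be moved: grey tape measure, 70 x 40 mm, 62 mm high. Origin under its centre.
- knife: Bystander, not to be moved: green utility knife, 130 x 32 x 18 mm. Origin under its centre.
- pencil: Bystander, not to be moved: yellow pencil, 160 mm long. Origin under its centre.
- spanner: Bystander, not to be moved: steel spanner, 170 mm long. Origin under its centre.
- screw_jar: Bystander, not to be moved: amber screw jar, 72 mm across, 100 mm high. Origin under its centre.
- hinge_pin: Bystander, not to be moved: steel hinge pin, 105 mm long, lying in a blue tray. Origin under its centre.
Not all that is in view belongs to the job. Leave any green or orange look-alike of the jamb alone.

How it is judged (in metres and radians):
On the way:
1. the knuckle of the door piece is slid fully down over the gauge pin (z of bore_bottom in the frame of gauge_seat below 0.004 m and horizontal distance between bore_bottom and gauge_seat below 0.004 m and angle between door_piece's own z axis and vertical below 0.1 rad), for 0.2 s.
At the end, for the whole second after the job is handed in: The door piece is held still in the fingers (over 3 N, under 20 mm/s), underside over 45 mm up, both ends of its bore within 3.5 mm sideways of the jamb's hinge axis, bore centre within 6 mm of mid-gap in height, pressing on the jamb with less than 2 N (horizontal distance between each of bore_bottom, bore_top and jamb_gap below 0.0035 m and z of bore_mid in the frame of jamb_gap between -0.006 and 0.006 m and contact force between the fingers and door_piece above 3 N and contact force between door_piece and jamb below 2 N and height (world z) of door_piece above 0.045 m and linear speed of door_piece below 0.02 m/s); the arm keeps its last pose, push and grip.
It fails at once if a bystander on the bench is moved by more than 25 mm (distance of any of spare_leaf, tape_measure, knife, pencil, spanner, screw_jar, hinge_pin from where it was at the start of the episode above 0.025 m).
It also fails if it takes over 45 s, if anything falls off the work surface, if the arm or the gripper's body presses on something with over 40 N, if the wrist force passes 120 N, or if a joint passes its speed limit or range.

## Working session

There is one attempt and no reset: what is moved stays moved. The work goes in short steps, Python scripts to look and compute and a tool call to move; the robot and the scene stay as the last step left them, time stands still between calls to the robot, and variables do not carry over. Pictures are saved under pics/ and viewed, at most 10 in all, crops included, and the job is handed in when it is done.

Besides the shell and the picture viewer there is one more tool, called after "Call:" as name(argument=value, ...), one argument or row to a line, values as JSON. jog_arm: Moves the arm, as the interface text tells. Its arguments: {"type":"object","properties":{"motion":{"type":"array"},"newtons":{"type":"number"}},"required":["motion"]}

```bash
mkdir -p pics; cat > h.py <<'E'
import numpy as np, cv2
from rig import observe, get_image, r
def ray(im,uv):
    m=np.array(im['mtx']);uv=np.array(uv,float)
    d=cv2.undistortPoints(uv.reshape(1,1,2),m,np.array([im['k1'],0,0,0.]))[0,0]
    P=np.array(im['pose']);v=P[:3,:3]@np.array([d[0],-d[1],-1.]);return P[:3,3],v/np.linalg.norm(v)
def onz(im,uv,z):
    o,v=ray(im,uv);return o+v*(z-o[2])/v[2]
def proj(im,p):
    P=np.array(im['pose']);c=P[:3,:3].T@(np.array(p,float)-P[:3,3]);x=np.array([c[0],-c[1],-c[2]])
    return cv2.projectPoints(x.reshape(1,1,3),np.zeros(3),np.zeros(3),np.array(im['mtx']),np.array([im['k1'],0,0,0.]))[0][0,0]
def tri(a,b):
    (o1,v1),(o2,v2)=a,b
    A=np.stack([v1,-v2],1);t=np.linalg.lstsq(A,o2-o1,rcond=None)[0]
    p,q=o1+v1*t[0],o2+v2*t[1];return (p+q)/2,np.linalg.norm(p-q)
def save(im,n):cv2.imwrite('pics/'+n,cv2.cvtColor(im['pixels'],cv2.COLOR_RGB2BGR))
E
python3 - <<'E'
from h import *
import pickle
ims={n:get_image(n) for n in('scene','top','wrist')}
pickle.dump(ims,open('ims.pkl','wb'))
for n in ims:save(ims[n],n+'0.png');print(n,np.round(ims[n]['pose'],2).tolist(),ims[n]['k1'],ims[n]['mtx'][0][0])
s=observe();print(s,r.grasp_offset)
E
```

```text
scene [[0.8, -0.39, 0.45, 1142.31], [0.6, 0.5, -0.63, -867.43], [0.02, 0.77, 0.63, 962.28], [0.0, 0.0, 0.0, 1.0]] -0.033041055169020644 560.1401294423677
top [[0.14, 0.96, -0.23, 284.59], [-0.99, 0.13, -0.03, -19.3], [0.0, 0.23, 0.97, 1144.52], [0.0, 0.0, 0.0, 1.0]] -0.08146366861236451 500.5185173347425
wrist [[0.35, -0.89, -0.29, 146.82], [0.94, 0.33, 0.11, 612.17], [-0.0, -0.31, 0.95, 372.95], [0.0, 0.0, 0.0, 1.0]] -0.08840874281866114 390.1825991918449
{'time': 0.15, 'qpos': array([-67.50654469,  39.52268213, -11.14787831,  89.72993451,
         9.01260641,  51.70885608, -12.32273308]), 'joint_velocities': array([ 0.02353382, -0.12976602,  0.05842686, -0.22675997,  0.09407914,
        0.01175114,  0.01517825]), 'tau': array([-2.14843851e-03, -5.39937973e+01, -1.26821179e+00, -1.58718073e+01,
        9.36539116e-03,  6.50730537e-03,  4.76416218e-06]), 'tcp_pos': array([219.30369363, 584.74669018, 230.66923378]), 'orientation': array([[-9.36366637e-01,  3.51023286e-01, -4.17856395e-04],
       [ 3.51023527e-01,  9.36365702e-01, -1.32484165e-03],
       [-7.37838725e-05, -1.38721495e-03, -9.99999035e-01]]), 'ft_force': array([ 0.43350273, -0.27221427, -0.00628158]), 'ft_torque': array([-0.02189142,  0.01586086,  0.01462984]), 'grip_force': 0.0, 'finger_gap': 85.45089531627092} 18.700000000000003
```

View pics/scene0.png

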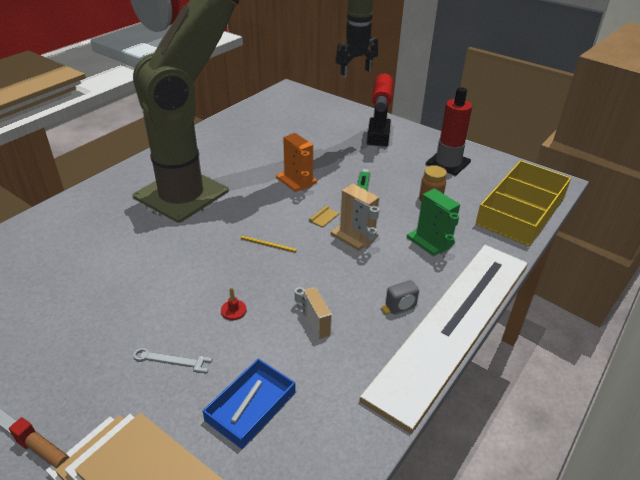

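View pics/top0.png

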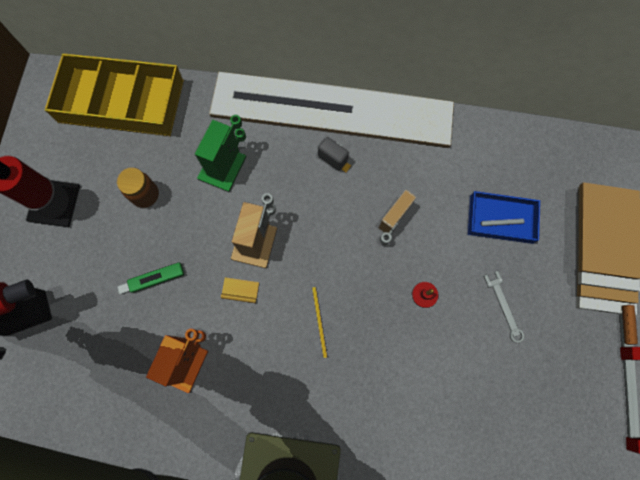

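Scene view: candidates for the door piece are the tan-top board with a steel knuckle at scene (315,312)/top (397,213), the long white board (450,340 scene) and the stacked boards (140,450 scene). For the jamb they are the wooden one (357,215 scene; 255,235 top), the orange one (297,160; 178,360) and the green one (435,222; 220,150). I choose the small knuckled board and the wooden jamb; the red gauge is at (233,308) scene and (425,294) top.

```bash
python3 - <<'E'
from h import *
import pickle
ims=pickle.load(open('ims.pkl','rb'))
def crop(n,x,y,w,h,f): 
    return cv2.resize(cv2.cvtColor(ims[n]['pixels'][y:y+h,x:x+w],cv2.COLOR_RGB2BGR),(w*f,h*f),interpolation=cv2.INTER_CUBIC)
a=crop('scene',270,265,80,60,5);b=crop('top',360,170,80,60,5);c=crop('scene',320,180,80,60,5);d=crop('top',220,180,80,60,5)
cv2.imwrite('pics/c1.png',np.vstack([np.hstack([a,b]),np.hstack([c,d])]))
for n,roi in(('scene',(290,270,50,80)),('top',(370,180,55,60)),('scene',(330,180,40,60)),('top',(225,190,60,80))):
    x,y,w,h=roi;p=ims[n]['pixels'][y:y+h,x:x+w];hs=cv2.cvtColor(p,cv2.COLOR_RGB2HSV)
    m=((hs[...,0]>8)&(hs[...,0]<25)&(hs[...,1]>70)&(hs[...,2]>90)).astype(np.uint8)
    cs=max(cv2.findContours(m,0,1)[0],key=cv2.contourArea)
    rc=cv2.minAreaRect(cs);bx=cv2.boxPoints(rc)+[x,y];print(n,roi,cv2.contourArea(cs),bx.round(1).tolist())
    z=70 if y>0 and (n,x) in(('scene',290),('top',370)) else 145
    print(np.round([onz(ims[n],q,z)[:2] for q in bx]).tolist())
for n,roi in(('scene',(210,280,50,45)),('top',(405,275,45,40))):
    x,y,w,h=roi;p=ims[n]['pixels'][y:y+h,x:x+w];hs=cv2.cvtColor(p,cv2.COLOR_RGB2HSV)
    m=(((hs[...,0]<5)|(hs[...,0]>172))&(hs[...,1]>120)).astype(np.uint8)
    cs=max(cv2.findContours(m,0,1)[0],key=cv2.contourArea);e=cv2.boundingRect(cs);print(n,[e[0]+x,e[1]+y,e[2],e[3]],onz(ims[n],(e[0]+x+e[2]/2,e[1]+y+e[3]/2),6))
E
```

```text
scene (290, 270, 50, 80) 301.0 [[304.1, 290.5], [314.0, 284.9], [329.6, 312.7], [319.7, 318.2]]
[[589.0, -153.0], [595.0, -125.0], [674.0, -172.0], [667.0, -199.0]]
top (370, 180, 55, 60) 444.5 [[382.1, 219.0], [405.4, 189.3], [415.7, 197.4], [392.4, 227.1]]
[[600.0, -128.0], [677.0, -174.0], [661.0, -199.0], [584.0, -153.0]]
scene (330, 180, 40, 60) 857.0 [[329.9, 235.1], [344.6, 181.7], [373.0, 189.5], [358.3, 242.9]]
[[570.0, -32.0], [469.0, 173.0], [548.0, 189.0], [638.0, -15.0]]
top (225, 190, 60, 80) 842.0 [[231.0, 241.9], [242.8, 200.5], [263.5, 206.4], [251.6, 247.8]]
[[486.0, 181.0], [577.0, 172.0], [570.0, 127.0], [480.0, 137.0]]
scene [221, 298, 25, 22] [ 457.22102734 -251.19772023    6.        ]
top [412, 282, 26, 26] [ 452.92075326 -252.08907646    6.        ]
```

View pics/c1.png

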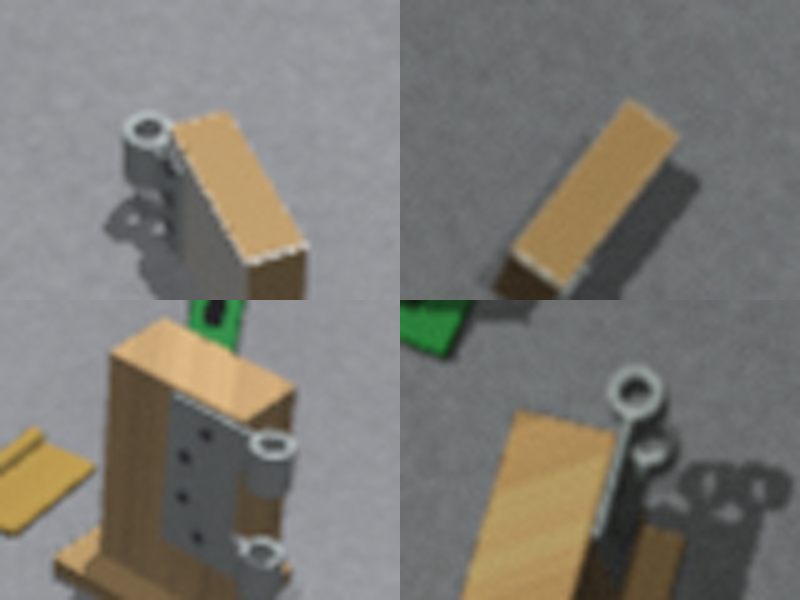

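The crop confirms the choice: tan-topped board with steel knuckle (scene ~299,291), wooden jamb with two knuckles (top one at scene ~375,269-60, top view ~267,199). The door's top measures 90x30 and agrees in both views at z=70. I'll go over the jamb first for a wrist look.

Call:
jog_arm(
  motion=[
    [85,[-0.96,-0.47,0],[0,0,0]],
    [85,[-0.96,-0.47,0],[0,0,0]],
    [85,[-0.96,-0.47,0],[0,0,0]],
    [85,[-0.96,-0.47,0],[0,0,0]],
    [85,[-0.96,-0.47,0],[0,0,0]],
    [85,[-0.96,-0.47,0],[0,0,0]],
    [85,[-0.96,-0.47,0],[0,0,0]],
    [85,[-0.96,-0.47,0],[0,0,0]],
    [85,[-0.96,-0.47,0],[0,0,0]],
    [85,[-0.96,-0.47,0],[0,0,0]],
  ],
)

```text
time: 1.15
tcp_pos: [440.3, 350.9, 231.1]
orientation: [[-0.936, 0.351, -0.0], [0.351, 0.936, -0.0], [0.0, -0.0, -1.0]]
ft_force: [1.0, 0.0, -1.2]
finger_gap: 84.7
grip_force: 0.0
```

Call:
jog_arm(
  motion=[
    [85,[-0.96,-0.47,0],[0,0,0]],
    [85,[-0.96,-0.47,0],[0,0,0]],
    [85,[-0.96,-0.47,0],[0,0,0]],
    [85,[-0.96,-0.47,0],[0,0,0]],
    [85,[-0.96,-0.47,0],[0,0,0]],
    [85,[-0.96,-0.47,0],[0,0,0]],
    [85,[-0.96,-0.47,0],[0,0,0]],
    [85,[-0.96,-0.47,0],[0,0,0]],
    [85,[-0.96,-0.47,0],[0,0,0]],
    [85,[-0.96,-0.47,0],[0,0,0]],
  ],
)

```text
time: 2.15
tcp_pos: [660.3, 117.7, 230.9]
orientation: [[-0.936, 0.351, -0.001], [0.351, 0.936, -0.0], [0.001, -0.0, -1.0]]
ft_force: [0.0, 0.5, -0.0]
finger_gap: 84.8
grip_force: 0.0
```

Call:
jog_arm(
  motion=[
    [85,[0,0,0],[0,0,0]],
    [85,[0,0,0],[0,0,0]],
  ],
)

```text
time: 2.35
tcp_pos: [659.7, 118.1, 230.6]
orientation: [[-0.936, 0.353, -0.001], [0.353, 0.936, -0.0], [0.001, -0.0, -1.0]]
ft_force: [0.3, 0.4, 0.2]
finger_gap: 84.7
grip_force: 0.0
```

```bash
python3 - <<'E'
from h import *
import pickle
im=get_image('wrist');pickle.dump(im,open('wj.pkl','wb'));save(im,'wj.png');s=observe();print(s['tcp_pos'],s['orientation'].round(3).tolist(),s['qpos'].round(1))
print(proj(im,(590,123,142)),proj(im,(590,123,74)),np.round(im['pose'],3).tolist())
E
```

```text
[659.04631057 119.60366149 230.83270505] [[-0.936, 0.351, -0.001], [0.351, 0.936, 0.001], [0.002, 0.0, -1.0]] [ -6.7  43.4 -14.7  80.9  11.9  57.2  45.4]
[287.50563197 140.40586402] [295.36599931 136.17306355] [[0.352, -0.891, -0.286, 587.352], [0.936, 0.335, 0.108, 145.501], [-0.0, -0.305, 0.952, 373.093], [0.0, 0.0, 0.0, 1.0]]
```

View pics/wj.png

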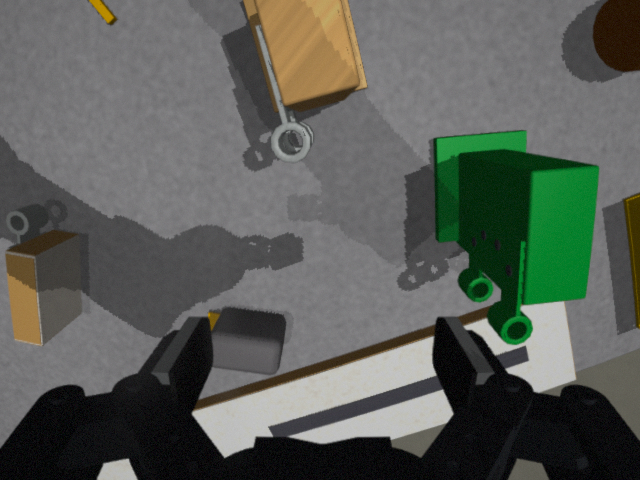

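The wrist view shows the wooden jamb's top knuckle ring at (292,141), within 5 px of the predicted (287,140). The door piece is at left (45,285), its knuckle at (17,222).

```bash
cat >> h.py <<'E'
def rings(im,c,rad,rmin,rmax,view=None):
    "circle of a ring's outline near pixel c"
    x,y=int(c[0]-rad),int(c[1]-rad);x,y=max(x,0),max(y,0)
    p=im['pixels'][y:int(c[1]+rad),x:int(c[0]+rad)];g=cv2.cvtColor(p,cv2.COLOR_RGB2GRAY);f=6
    g=cv2.resize(g,None,fx=f,fy=f,interpolation=cv2.INTER_CUBIC)
    h=cv2.HoughCircles(g,cv2.HOUGH_GRADIENT_ALT,1.5,8,param1=200,param2=.6,minRadius=int(rmin*f),maxRadius=int(rmax*f))
    return [] if h is None else [((a+.5)/f-.5+x,(b+.5)/f-.5+y,rr/f) for a,b,rr in h[0,:,:3]]
E
python3 - <<'E'
from h import *
import pickle
im=pickle.load(open('wj.pkl','rb'));ims=pickle.load(open('ims.pkl','rb'))
for n,i,c,R,a,b in(('wrist',im,(292,141),32,8,26),('top',ims['top'],(267,199),14,2,9),('topG',ims['top'],(425,294),16,2,16)):
    for q in rings(i,c,R,a,b):print(n,np.round(q,1),onz(i,q[:2],142).round(1))
# gray-bright ring masks: filled contour + ellipse
for n,i,c,R in(('wrist',im,(292,141),30),('top',ims['top'],(267,199),9),('scene',ims['scene'],(374,269-60),9)):
    x,y=c[0]-R,c[1]-R;p=i['pixels'][y:y+2*R,x:x+2*R].astype(int)
    m=((p.max(2)-p.min(2)<30)&(p.max(2)>135)).astype(np.uint8)
    cs=cv2.findContours(m,cv2.RETR_CCOMP,1)[0]
    for k in cs:
        if len(k)>7:
            e=cv2.fitEllipse(k);u=np.array(e[0])+[x,y];print(n,u.round(1),np.round(e[1],1),onz(i,u,142).round(1))
# jamb direction: post top long edges in wrist
p=im['pixels'];hs=cv2.cvtColor(p,cv2.COLOR_RGB2HSV)
m=((hs[...,0]>8)&(hs[...,0]<25)&(hs[...,1]>60)&(hs[...,2]>150)).astype(np.uint8);m[:, :235]=0;m[:,370:]=0;m[125:]=0
for zz in (145,):
  L=cv2.createLineSegmentDetector().detect(cv2.cvtColor(p,cv2.COLOR_RGB2GRAY)[:170,230:380])[0][:,0]
  for l in L:
    a=l[:2]+[230,0];b=l[2:]+[230,0]
    if np.hypot(*(a-b))>30:
        A,B=onz(im,a,zz),onz(im,b,zz);print(a.round(),b.round(),A[:2].round(1),B[:2].round(1),np.degrees(np.arctan2(*(A-B)[1::-1])).round(1))
E
```

```text
wrist [292.1 141.1  13.7] [591.3 125.3 142. ]
wrist [290.3 144.1  11.1] [592.5 123.8 142. ]
wrist [299.3 136.3  11.6] [590.3 130.2 142. ]
top [266.8 198.1   5.2] [590.3 123.6 142. ]
top [266.8 198.1   2.9] [590.3 123.6 142. ]
top [268.3 206.8   3.3] [571.8 117.4 142. ]
wrist [296.4 148.8] [2.2 3.5] [596.2 126.  142. ]
wrist [309.5 133.4] [ 3.8 13.2] [590.8 136.2 142. ]
wrist [292.4 118.5] [2.6 3.9] [579.7 130.2 142. ]
wrist [290.1 139.2] [34.6 46.8] [589.9 124.7 142. ]
wrist [304.  134.4] [3.7 4. ] [590.2 133.1 142. ]
wrist [290.6 141.7] [27.2 28.3] [591.3 124.4 142. ]
top [266.5 197.7] [9.  9.9] [590.9 124.4 142. ]
top [266.4 197.7] [7.3 8.9] [591.1 124.6 142. ]
scene [377.4 208.3] [12.1 17.3] [598.8 129.9 142. ]
scene [373.9 208.3] [3.8 6.3] [591.9 124.2 142. ]
[253.  21.] [282. 124.] [524.8 129.2] [580.2 123.7] 174.4
[284. 105.] [357.  84.] [571.2 128.5] [575.3 170.5] -95.7
[279.  97.] [259.  27.] [566.6 127.8] [528.7 131.4] -5.4
[354.  92.] [327. 108.] [578.6 167.4] [581.2 150.4] 98.7
[366.  84.] [347.   0.] [577.  175.1] [533.1 179.7] -6.0
[255.   1.] [267.  42.] [516.  134.5] [537.6 132.4] 174.5
[268.  43.] [284. 102.] [538.1 132.5] [569.6 129.2] 174.1
[343.   0.] [361.  82.] [532.4 177.5] [574.9 172.8] 173.7
[356.  73.] [339.   0.] [569.5 171.6] [531.7 175.6] -6.0
```

Call:
jog_arm(
  motion=[
    [85,[-0.21,-0.91,0],[0,0,0]],
    [85,[-0.21,-0.91,0],[0,0,0]],
    [85,[-0.21,-0.91,0],[0,0,0]],
    [85,[-0.21,-0.91,0],[0,0,0]],
    [85,[-0.21,-0.91,0],[0,0,0]],
    [85,[-0.21,-0.91,0],[0,0,0]],
    [85,[-0.21,-0.91,0],[0,0,0]],
    [85,[-0.21,-0.91,0],[0,0,0]],
    [85,[-0.21,-0.91,0],[0,0,0]],
    [85,[-0.21,-0.91,0],[0,0,0]],
  ],
)

```text
time: 3.4
tcp_pos: [622.5, -157.7, 231.4]
orientation: [[-0.937, 0.348, -0.0], [0.348, 0.937, 0.001], [0.001, 0.001, -1.0]]
ft_force: [-0.6, -1.1, -0.0]
finger_gap: 85.2
grip_force: 0.0
```

Call:
jog_arm(
  motion=[
    [85,[0,0,0],[0,0,1]],
    [85,[0,0,0],[0,0,1]],
    [85,[0,0,0],[0,0,0.06]],
    [85,[0,0,0],[0,0,0]],
    [85,[0,0,0],[0,0,0]],
  ],
)

```text
time: 3.9
tcp_pos: [622.9, -157.7, 231.3]
orientation: [[-0.86, 0.51, -0.0], [0.51, 0.86, 0.001], [0.0, 0.0, -1.0]]
ft_force: [-0.1, -0.1, -0.5]
finger_gap: 85.0
grip_force: 0.0
```

```bash
python3 - <<'E'
from h import *
import pickle
im=get_image('wrist');pickle.dump(im,open('wd.pkl','wb'));save(im,'wd.png');s=observe();print(s['tcp_pos'],s['orientation'].round(3).tolist())
print(proj(im,(455,-252,76)),proj(im,(561,-142,50)))
ims=pickle.load(open('ims.pkl','rb'))
p=im['pixels'];hs=cv2.cvtColor(p,cv2.COLOR_RGB2HSV)
m=((hs[...,0]>8)&(hs[...,0]<25)&(hs[...,1]>60)&(hs[...,2]>120)).astype(np.uint8)
for k in cv2.findContours(m,0,1)[0]:
    if cv2.contourArea(k)>800:
        b=cv2.boxPoints(cv2.minAreaRect(k));print(cv2.contourArea(k),b.round(1).tolist(),[onz(im,q,70)[:2].round(1).tolist() for q in b])
E
```

```text
[ 622.91382944 -158.03679569  231.30947582] [[-0.86, 0.511, -0.0], [0.511, 0.86, 0.0], [0.0, 0.0, -1.0]]
[98.2055856 99.3223003] [299.48614635 142.18554357]
2796.0 [[303.0, 179.0], [339.0, 179.0], [339.0, 283.0], [303.0, 283.0]] [[586.0, -152.8], [600.2, -128.7], [676.1, -172.4], [660.6, -198.5]]
```

View pics/wd.png

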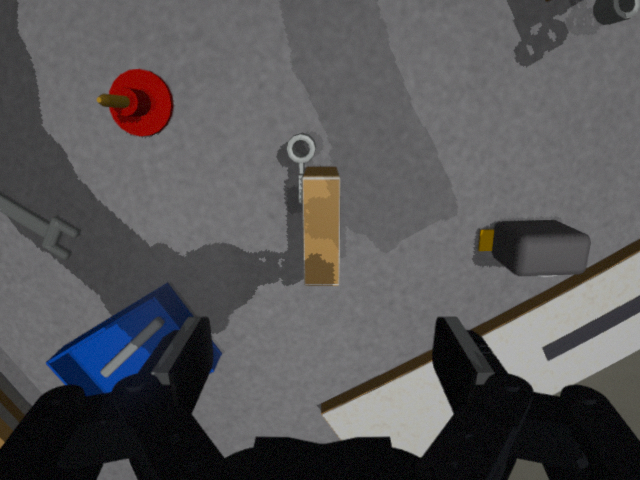

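The wrist view shows the door top box x 303–339, y 179–283, its knuckle ring at (301,148), and the gauge tip at (100,99) over the foot (141,102). The tool sits over the grip point (623,-158.5) and is aligned within 1°. I'll descend and grip.

Call:
jog_arm(
  motion=[
    [85,[0,0,1],[0,0,0]],
    [85,[0,0,1],[0,0,0]],
    [85,[0,0,1],[0,0,0]],
    [85,[0,0,1],[0,0,0]],
    [85,[0,0,1],[0,0,0]],
    [85,[0,0,1],[0,0,0]],
    [85,[0,0,0.71],[0,0,0]],
    [85,[0,0,0],[0,0,0]],
  ],
  newtons=70,
)

```text
time: 4.75
tcp_pos: [620.4, -158.0, 26.8]
orientation: [[-0.859, 0.512, -0.006], [0.512, 0.859, 0.001], [0.006, -0.002, -1.0]]
ft_force: [0.3, -0.1, -0.1]
finger_gap: 85.0
grip_force: 0.0
```

Call:
jog_arm(
  motion=[
    [20,[0,0,0],[0,0,0]],
    [20,[0,0,0],[0,0,0]],
    [20,[0,0,0],[0,0,0]],
    [20,[0,0,0],[0,0,0]],
    [20,[0,0,0],[0,0,0]],
    [20,[0,0,0],[0,0,0]],
    [20,[0,0,0],[0,0,0]],
    [20,[0,0,0],[0,0,0]],
  ],
)

```text
time: 5.55
tcp_pos: [623.8, -159.0, 31.4]
orientation: [[-0.858, 0.513, 0.002], [0.513, 0.858, -0.0], [-0.002, 0.001, -1.0]]
ft_force: [-0.1, -0.4, 6.1]
finger_gap: 29.3
grip_force: 69.8
```

```bash
python3 - <<'E'
from h import *
import pickle
im=pickle.load(open('wd.pkl','rb'));ims=pickle.load(open('ims.pkl','rb'))
for q in rings(im,(301,148),22,4,18):print('knuckle',np.round(q,1),onz(im,q[:2],50).round(1))
for n,i,roi in(('wrist',im,(60,50,140,110)),('scene',ims['scene'],(210,280,50,45)),('top',ims['top'],(405,275,45,40))):
    x,y,w,h=roi;hs=cv2.cvtColor(i['pixels'][y:y+h,x:x+w],cv2.COLOR_RGB2HSV)
    m=(((hs[...,0]<5)|(hs[...,0]>172))&(hs[...,1]>120)).astype(np.uint8)
    b=((hs[...,0]>8)&(hs[...,0]<28)&(hs[...,1]>90)).astype(np.uint8)
    k=max(cv2.findContours(m,0,1)[0],key=cv2.contourArea);k=cv2.convexHull(k);e=cv2.fitEllipse(k)
    kb=max(cv2.findContours(b,0,1)[0],key=cv2.contourArea)
    u=np.array(e[0])+[x,y];mid=np.array(cv2.minAreaRect(kb)[0])+[x,y]
    pts=kb[:,0]+[x,y];print(n,'foot',u.round(1),np.round(e[1],1),onz(i,u,8).round(1),'brass mid',mid.round(1),onz(i,mid,56).round(1),'ext',pts.min(0),pts.max(0))
E
```

```text
knuckle [300.8 148.8  13.9] [ 566.1 -143.8   50. ]
knuckle [300.8 148.8   8.9] [ 566.1 -143.8   50. ]
wrist foot [140.  102.3] [63.1 69. ] [ 455.6 -250.4    8. ] brass mid [113.  100.6] [ 455.8 -251.2   56. ] ext [97 94] [129 107]
scene foot [233.1 308.7] [21.4 24.6] [ 457.3 -252.5    8. ] brass mid [231.3 294.5] [ 458.1 -253.7   56. ] ext [230 288] [234 301]
top foot [424.7 294.3] [25.  25.9] [ 454.1 -250.8    8. ] brass mid [429.6 291.6] [ 454.3 -251.2   56. ] ext [426 289] [433 294]
```

Call:
jog_arm(
  motion=[
    [20,[0,0,-0.3],[0,0,0]],
    [20,[0,0,-0.7],[0,0,0]],
    [20,[0,0,-0.9],[0,0,0]],
    [20,[0,0,-0.8],[0,0,0]],
    [20,[0,0,0],[0,0,0]],
    [20,[0,0,0],[0,0,0]],
    [20,[0,0,0],[0,0,0]],
    [20,[0,0,0],[0,0,0]],
  ],
)

```text
time: 6.35
tcp_pos: [621.8, -158.6, 109.5]
orientation: [[-0.859, 0.513, -0.003], [0.513, 0.859, 0.001], [0.003, -0.001, -1.0]]
ft_force: [0.1, 0.3, -2.3]
finger_gap: 29.7
grip_force: 69.2
```

```bash
cat >> h.py <<'E'
def held(k=None):
    im=get_image('wrist');s=observe();T=s['tcp_pos'];R=s['orientation']
    # top of knuckle ~ at tool z of grip height: bore top is level with door z=50 = grip point (tool z -18.7 approx)
    zt=(T+R@np.array([0,0,-18.7]))[2]
    return im,T,R,zt
E
python3 - <<'E'
from h import *
im,T,R,zt=held();save(im,'h1.png');print(T,R.round(4).tolist(),observe()['finger_gap'],zt)
g=proj(im,T+R@np.array([57,-16.5,-18.7]));print(g)
for q in rings(im,g,30,4,26):print(np.round(q,1),onz(im,q[:2],zt).round(1),(R.T@(onz(im,q[:2],zt)-T)).round(2))
E
```

```text
[ 622.0090105  -158.6083116   109.69062469] [[-0.8585, 0.5128, -0.0024], [0.5128, 0.8585, 0.0005], [0.0023, -0.0008, -1.0]] 29.490676253320515 128.39057004321924
[269.88554093 188.8395839 ]
[270.8 184.3  23.1] [ 563.6 -142.5  128.4] [ 58.42 -16.16 -18.55]
```

View pics/h1.png

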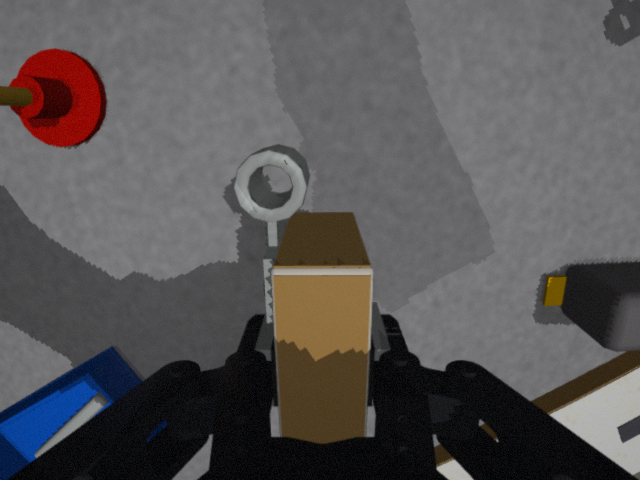

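The door is held square, with its knuckle ring at (271,184) in the picture, i.e. at tool (58.3, -16.3). Next I move over the gauge.

Call:
jog_arm(
  motion=[
    [20,[0.2,-0.6,0],[0,0,0]],
    [20,[0.2,-0.9,0],[0,0,0]],
    [20,[0.2,-0.9,0],[0,0,0]],
    [20,[0.2,-0.9,0],[0,0,0]],
    [20,[0.2,-0.9,0],[0,0,0]],
    [20,[0.24,-0.74,0],[0,0,0]],
    [20,[0,0,0],[0,0,0]],
    [20,[0,0,0],[0,0,0]],
    [20,[0,0,0],[0,0,0]],
    [20,[0,0,0],[0,0,0]],
  ],
)

```text
time: 7.4
tcp_pos: [516.0, -265.6, 110.8]
orientation: [[-0.859, 0.511, 0.001], [0.511, 0.859, 0.001], [-0.0, 0.001, -1.0]]
ft_force: [-0.1, -0.1, -2.5]
finger_gap: 29.0
grip_force: 69.4
```

```bash
python3 - <<'E'
from h import *
Ts=[]
for k in range(4):
    im,T,R,zt=held();Ts.append(T)
print(np.round(Ts,2).tolist(),R.round(4).tolist(),observe()['ft_force'])
T=np.mean(Ts,0);zt=T[2]+18.7
for q in rings(im,(271,184),40,4,40):print('ring',np.round(q,1),(R.T@(onz(im,q[:2],zt)-T)).round(2))
hs=cv2.cvtColor(im['pixels'],cv2.COLOR_RGB2HSV);x,y=230,145
b=((hs[...,0]>8)&(hs[...,0]<28)&(hs[...,1]>90))[y:y+80,x:x+80].astype(np.uint8)
for k in cv2.findContours(b,0,1)[0]:
    if cv2.contourArea(k)>10:
        e=cv2.boundingRect(k);(cx,cy),rr=cv2.minEnclosingCircle(k);print('brass',cx+x,cy+y,rr,cv2.contourArea(k))
G=np.array([455.7,-250.9,76]);print('tip pred px',proj(im,G),'remaining tool shift mm',R.T@(G-T)-[58.3,-16.3,0])
c=im['pixels'][120:270,190:390];cv2.imwrite('pics/g1.png',cv2.resize(c[...,::-1],None,fx=4,fy=4))
E
```

```text
[[515.84, -265.82, 110.85], [515.68, -266.01, 110.87], [515.5, -266.18, 110.9], [515.35, -266.44, 110.93]] [[-0.8589, 0.5121, 0.0002], [0.5121, 0.8589, 0.0002], [-0.0001, 0.0003, -1.0]] [ 0.1024966  -0.30995676 -2.01280866]
brass 298.5 218.5 11.85336971282959 205.5
brass 278.0 168.5 5.590270042419434 23.0
tip pred px [282.71532453 163.58237769] remaining tool shift mm [ 0.93430728 -1.31788232 34.88074751]
```

View pics/g1.png

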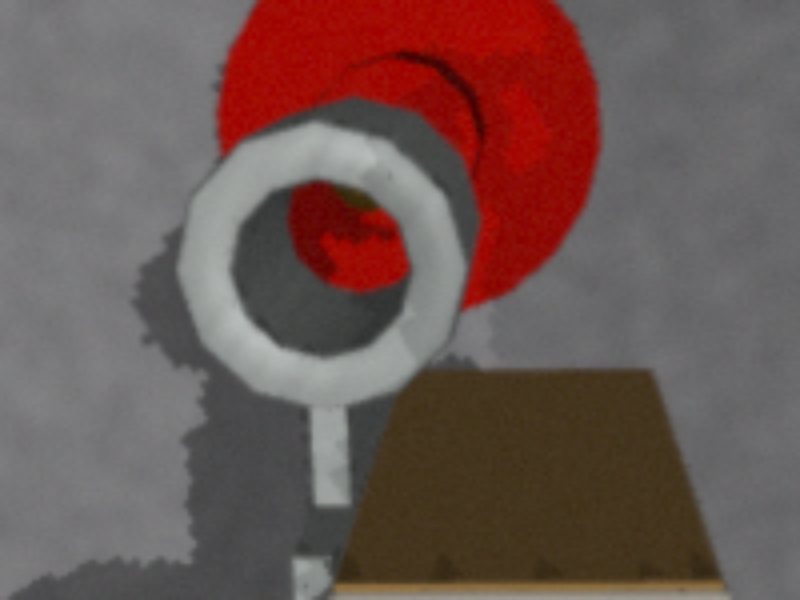

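Call:
jog_arm(
  motion=[
    [20,[0,0,0],[0,0,0]],
    [20,[0,0,0.3],[0,0,0]],
    [20,[0,0,0.3],[0,0,0]],
    [20,[0,0,0],[0,0,0]],
    [20,[0,0,0],[0,0,0]],
    [20,[0,0,0],[0,0,0]],
  ],
)

```text
time: 8.2
tcp_pos: [515.0, -267.0, 92.9]
orientation: [[-0.858, 0.513, 0.0], [0.513, 0.858, 0.0], [-0.0, 0.0, -1.0]]
ft_force: [-0.7, -0.1, -2.0]
finger_gap: 29.4
grip_force: 69.4
```

```bash
cat > g.py <<'E'
from h import *
Ts=[]
for k in range(3):
    im,T,R,zt=held();Ts.append(T)
print(np.round(Ts,2).tolist(),R.round(4).tolist(),observe()['ft_force'],observe()['finger_gap'])
T=np.mean(Ts,0);zt=T[2]+18.7
for q in rings(im,(271,184),44,18,40):print('ring',np.round(q,1),(R.T@(onz(im,q[:2],zt)-T)).round(2))
hs=cv2.cvtColor(im['pixels'],cv2.COLOR_RGB2HSV);x,y=230,145
b=((hs[...,0]>8)&(hs[...,0]<28)&(hs[...,1]>90))[y:y+65,x:x+80].astype(np.uint8)
for k in cv2.findContours(b,0,1)[0]:
    if cv2.contourArea(k)>10: print('brass',cv2.boundingRect(k+[[x,y]]),cv2.contourArea(k))
G=np.array([455.7,-250.9,76]);print('tip pred px',proj(im,G),'remaining tool shift mm',R.T@(G-T)-[58.3,-16.3,0])
E
python3 g.py
```

```text
[[515.16, -267.0, 93.1], [515.16, -267.02, 93.17], [515.13, -267.0, 93.2]] [[-0.8584, 0.513, 0.0005], [0.513, 0.8584, -0.0001], [-0.0005, 0.0002, -1.0]] [ 0.14460021  0.4880739  -2.35917631] 29.841841863248394
ring [269.3 186.8  22.1] [ 57.42 -16.57 -18.73]
brass (268, 166, 19, 12) 117.5
tip pred px [280.41876433 167.90075245] remaining tool shift mm [ 1.00442901 -0.37041271 17.12591012]
```

Call:
jog_arm(
  motion=[
    [20,[0.025,-0.01,0],[0,0,0]],
    [20,[0,0,0.2],[0,0,0]],
    [20,[0,0,0.2],[0,0,0]],
    [20,[0,0,0.2],[0,0,0]],
    [20,[0,0,0.1],[0,0,0]],
    [20,[0,0,0],[0,0,0]],
    [20,[0,0,0],[0,0,0]],
  ],
)

```text
time: 9.05
tcp_pos: [514.2, -266.8, 71.9]
orientation: [[-0.858, 0.513, -0.0], [0.513, 0.858, 0.0], [0.0, 0.0, -1.0]]
ft_force: [0.9, 0.0, -2.7]
finger_gap: 29.6
grip_force: 69.4
```

```bash
cat >> g.py <<'E'
c=im['pixels'][110:260,190:390];cv2.imwrite('pics/g2.png',cv2.resize(c[...,::-1],None,fx=4,fy=4))
E
python3 g.py
```

```text
[[514.3, -266.83, 72.0], [514.35, -266.87, 72.15], [514.36, -266.89, 72.18]] [[-0.8585, 0.5129, 0.0005], [0.5129, 0.8585, -0.0001], [-0.0005, 0.0001, -1.0]] [-0.39169269  0.7339185  -1.93017986] 29.192080315244528
ring [270.8 186.6  22.4] [ 57.5  -16.08 -18.73]
brass (262, 166, 27, 22) 403.5
tip pred px [275.19088809 176.98692718] remaining tool shift mm [ 0.22231901 -0.06775607 -3.92245743]
```

View pics/g2.png

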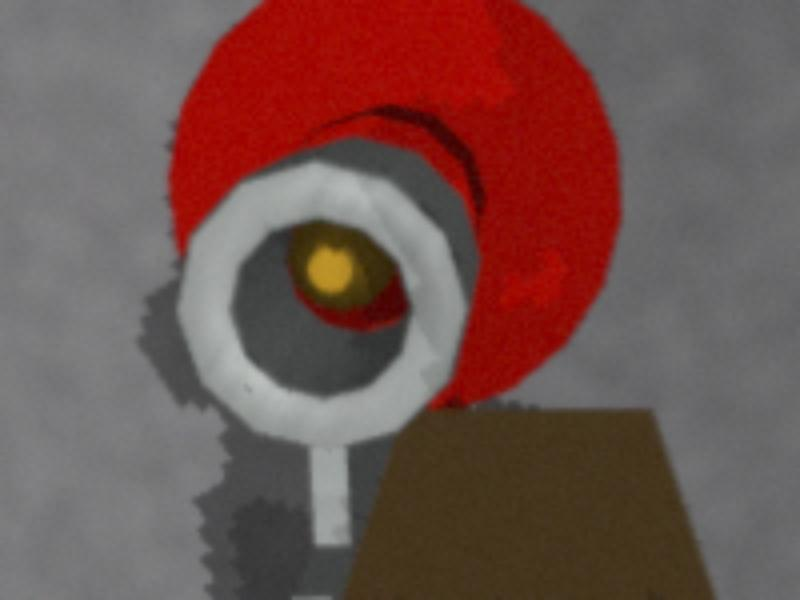

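The crop shows the tip inside the bore at (272,177), with the bore slightly short of it in x. I'll trim by 0.9 mm in x and -0.5 mm in y, then go on down.

Call:
jog_arm(
  motion=[
    [20,[0.03,-0.015,0],[0,0,0]],
    [20,[0,0,0.2],[0,0,0]],
    [20,[0,0,0.2],[0,0,0]],
    [20,[0,0,0.2],[0,0,0]],
    [20,[0,0,0.15],[0,0,0]],
    [20,[0,0,0],[0,0,0]],
    [20,[0,0,0],[0,0,0]],
  ],
)

```text
time: 9.9
tcp_pos: [513.1, -266.7, 49.3]
orientation: [[-0.859, 0.513, -0.0], [0.513, 0.859, 0.0], [0.0, 0.0, -1.0]]
ft_force: [0.3, 0.4, -1.4]
finger_gap: 29.0
grip_force: 69.4
```

Call:
jog_arm(
  motion=[
    [20,[0,0,0.05],[0,0,0]],
    [20,[0,0,0],[0,0,0]],
    [20,[0,0,0],[0,0,0]],
  ],
)

```text
time: 10.2
tcp_pos: [513.2, -266.8, 48.1]
orientation: [[-0.858, 0.513, 0.0], [0.513, 0.858, -0.0], [-0.0, 0.0, -1.0]]
ft_force: [-0.0, -0.0, -1.6]
finger_gap: 29.3
grip_force: 69.4
```

```bash
python3 g.py
```

```text
[[513.25, -266.76, 48.08], [513.25, -266.78, 48.1], [513.21, -266.79, 48.07]] [[-0.8584, 0.5129, 0.0002], [0.5129, 0.8584, -0.0], [-0.0002, 0.0001, -1.0]] [ 0.30496781  0.95866289 -1.89844611] 29.18596234994806
ring [269.1 186.1  22. ] [ 57.69 -16.64 -18.71]
brass (252, 165, 38, 38) 925.5
tip pred px [267.59078983 191.60286431] remaining tool shift mm [ -0.77066449   0.41899315 -27.92906352]
```

Call:
jog_arm(
  motion=[
    [20,[0,0,0.03],[0,0,0]],
    [20,[0,0,0.02],[0,0,0]],
    [20,[0,0,0],[0,0,0]],
    [20,[0,0,0],[0,0,0]],
    [20,[0,0,0],[0,0,0]],
  ],
)

```text
time: 10.85
tcp_pos: [513.4, -266.8, 47.0]
orientation: [[-0.858, 0.513, 0.001], [0.513, 0.858, -0.0], [-0.001, 0.0, -1.0]]
ft_force: [-0.8, 0.3, 5.6]
finger_gap: 28.9
grip_force: 70.2
```

Seated: contact at TCP z 47, no side force, held for more than 0.2 s. I lift off now and compute the approach.

Call:
jog_arm(
  motion=[
    [20,[0,0,-0.3],[0,0,0]],
    [20,[0,0,-0.6],[0,0,0]],
    [20,[0,0,-0.6],[0,0,0]],
    [20,[0,0,-0.6],[0,0,0]],
    [20,[0,0,-0.7],[0,0,0]],
    [20,[0,0,-0.7],[0,0,0]],
    [20,[0,0,0],[0,0,0]],
    [20,[0,0,0],[0,0,0]],
  ],
)

```text
time: 11.65
tcp_pos: [512.9, -266.8, 151.4]
orientation: [[-0.858, 0.513, 0.0], [0.513, 0.858, -0.0], [-0.0, 0.0, -1.0]]
ft_force: [-0.7, 0.5, -2.2]
finger_gap: 29.2
grip_force: 69.4
```

```bash
python3 - <<'E'
from h import *
import pickle
im=pickle.load(open('wj.pkl','rb'));t=pickle.load(open('ims.pkl','rb'))['top']
for n,i,u,z in(('gk',im,(515,328),142),('gk',t,(237,121),142),('tape',im,(265,312),62),('tape',im,(225,370),62),('tape',t,(326,143),62),('tape',t,(345,162),62),('tape',t,(334,153),40)):print(n,onz(i,u,z).round())
s=observe();T=s['tcp_pos'];R=s['orientation'];print(T,R.round(3).tolist(),s['qpos'].round())
print('to (700.2,129.8,.):',(R.T@(np.array([700.2,129.8,T[2]])-T)).round(1))
E
```

```text
gk [759. 222. 142.]
gk [756. 217. 142.]
tape [721.  41.  62.]
tape [764. -20.  62.]
tape [767.  20.  62.]
tape [726. -30.  62.]
tape [754.  -1.  40.]
[ 512.94342792 -266.76440055  151.39437896] [[-0.858, 0.513, 0.0], [0.513, 0.858, -0.0], [-0.0, 0.0, -1.0]] [ 31.  42. -14. 102.  15.  37.  67.]
to (700.2,129.8,.): [ 42.7 436.5   0. ]
```

Call:
jog_arm(
  motion=[
    [20,[0.09,0.6,0],[0,0,0]],
    [20,[0.09,0.95,0],[0,0,0]],
    [20,[0.09,0.95,0],[0,0,0]],
    [20,[0.09,0.95,0],[0,0,0]],
    [20,[0.09,0.95,0],[0,0,0]],
    [20,[0.09,0.95,0],[0,0,0]],
    [20,[0.09,0.95,0],[0,0,0]],
    [20,[0.09,0.95,0],[0,0,0]],
    [20,[0.09,0.95,0],[0,0,0]],
    [20,[0.09,0.95,0],[0,0,0]],
  ],
)

```text
time: 12.65
tcp_pos: [630.0, -16.2, 149.6]
orientation: [[-0.859, 0.513, -0.003], [0.513, 0.859, -0.0], [0.003, -0.002, -1.0]]
ft_force: [-0.3, -0.7, -1.9]
finger_gap: 29.2
grip_force: 69.4
```

Call:
jog_arm(
  motion=[
    [20,[0.09,0.95,0],[0,0,0]],
    [20,[0.09,0.95,0],[0,0,0]],
    [20,[0.09,0.95,0],[0,0,0]],
    [20,[0.09,0.95,0],[0,0,0]],
    [20,[0.09,0.95,0],[0,0,0]],
    [20,[0.07,0.65,0],[0,0,0]],
    [20,[0,0,0],[0,0,0]],
  ],
)

```text
time: 13.35
tcp_pos: [699.6, 135.1, 149.1]
orientation: [[-0.861, 0.508, -0.002], [0.508, 0.861, 0.003], [0.004, 0.002, -1.0]]
ft_force: [0.1, 0.8, -2.4]
finger_gap: 29.1
grip_force: 69.5
```

Call:
jog_arm(
  motion=[
    [20,[0,0,0],[0,0,-1]],
    [20,[0,0,0],[0,0,-1]],
    [20,[0,0,0],[0,0,-1]],
    [20,[0,0,0],[0,0,-1]],
    [20,[0,0,0],[0,0,-1]],
    [20,[0,0,0],[0,0,-0.02]],
    [20,[0,0,0],[0,0,0]],
    [20,[0,0,0],[0,0,0]],
    [20,[0,0,0],[0,0,0]],
  ],
)

```text
time: 14.25
tcp_pos: [700.3, 129.7, 151.2]
orientation: [[-0.995, 0.101, -0.0], [0.101, 0.995, -0.0], [0.0, -0.0, -1.0]]
ft_force: [-0.9, 0.1, -2.0]
finger_gap: 29.4
grip_force: 69.4
```

```bash
cat > j.py <<'E'
from h import *
Ts=[];bs=[]
for k in range(4):
    im,T,R,zt=held();Ts.append(T)
    for q in rings(im,(270,185),44,19,25):bs.append((R.T@(onz(im,q[:2],zt)-T))[:2])
T=np.mean(Ts,0);s=observe();print(np.round(Ts,1).tolist(),R.round(4).tolist(),s['ft_force'].round(1),s['finger_gap'])
print('b',np.round(bs,1).tolist(),'yaw',np.degrees(np.arctan2(R[1,0],R[0,0])))
A=np.array([591.1,124.4,91.2]);d=R.T@(A-T)-[58,-16.4,0];print('remaining tool mm',d.round(2),'units',(d/30).round(3))
print('top knuckle pred px',proj(im,(591.1,124.4,142)),proj(im,(591.1,124.4,116)),proj(im,(591.1,124.4,74)))
E
python3 j.py
```

```text
[[700.4, 129.8, 151.3], [700.4, 129.8, 151.5], [700.4, 129.9, 151.5], [700.4, 129.9, 151.5]] [[-0.9949, 0.1005, 0.0001], [0.1005, 0.9949, -0.0], [-0.0001, -0.0, -1.0]] [-0.5 -0.5 -1.7] 29.196693165151817
b [[57.6, -17.3], [58.0, -17.0], [58.2, -16.9], [58.1, -16.4]] yaw 174.23127383739416
remaining tool mm [5.022e+01 1.000e-02 6.025e+01] units [1.674 0.    2.008]
top knuckle pred px [276.74368982  33.35073418] [283.62020225  46.53671071] [291.20727064  61.13380143]
```

Call:
jog_arm(
  motion=[
    [20,[0,0,0.5],[0,0,0]],
    [20,[0,0,0.6],[0,0,0]],
    [20,[0,0,0.6],[0,0,0]],
    [20,[0,0,0.3],[0,0,0]],
    [20,[0,0,0],[0,0,0]],
    [20,[0,0,0],[0,0,0]],
    [20,[0,0,0],[0,0,0]],
  ],
)

```text
time: 15.15
tcp_pos: [701.3, 130.1, 92.5]
orientation: [[-0.995, 0.101, 0.002], [0.101, 0.995, 0.001], [-0.002, 0.001, -1.0]]
ft_force: [-0.4, 0.7, -1.5]
finger_gap: 29.3
grip_force: 69.4
```

```bash
cat >> j.py <<'E'
g=proj(im,(591.1,124.4,142))
if g[1]>10:
    for q in rings(im,g,45,10,50):print('jamb ring',np.round(q,1),onz(im,q[:2],142).round(1))
save(im,'j.png')
E
python3 j.py
```

```text
[[701.3, 130.1, 92.6], [701.2, 130.0, 92.6], [701.0, 130.0, 92.4], [700.9, 129.9, 92.2]] [[-0.9949, 0.1004, 0.0012], [0.1004, 0.9949, 0.0004], [-0.0012, 0.0005, -1.0]] [ 0.1 -0.6 -1.8] 29.549719114890873
b [[57.1, -16.7], [57.7, -16.2]] yaw 174.23548059675846
remaining tool mm [50.86 -0.22  1.12] units [ 1.695 -0.007  0.037]
top knuckle pred px [245.39043168 -27.58946795] [262.85986487   5.7515597 ] [278.86523781  36.5785467 ]
```

View pics/j.png

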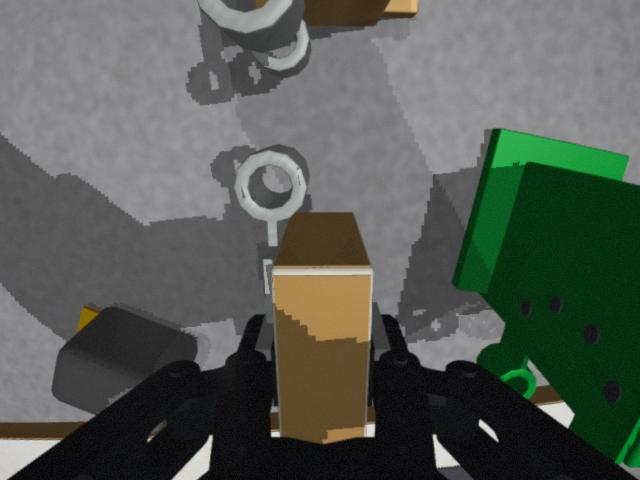

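The view shows the held knuckle at (271,186), the jamb knuckles at (250,0) and (280,40) ahead in line, and free space between. I slide in slowly.

Call:
jog_arm(
  motion=[
    [20,[0.25,0,0],[0,0,0]],
    [20,[0.25,0,0],[0,0,0]],
    [20,[0.25,0,0],[0,0,0]],
    [20,[0.25,0,0],[0,0,0]],
    [20,[0.25,0,0],[0,0,0]],
    [20,[0.2,0,0],[0,0,0]],
    [20,[0.2,0,0],[0,0,0]],
    [20,[0.02,0,0],[0,0,0]],
    [20,[0,0,0],[0,0,0]],
    [20,[0,0,0],[0,0,0]],
  ],
)

```text
time: 16.35
tcp_pos: [651.1, 134.8, 91.5]
orientation: [[-0.995, 0.101, 0.001], [0.101, 0.995, 0.0], [-0.001, 0.0, -1.0]]
ft_force: [0.4, -0.2, -1.9]
finger_gap: 29.5
grip_force: 69.4
```

Call:
jog_arm(
  motion=[
    [20,[0,0,0],[0,0,0]],
    [20,[0,0,0],[0,0,0]],
    [20,[0,0,0],[0,0,0]],
  ],
)

```text
time: 16.65
tcp_pos: [650.7, 134.8, 91.4]
orientation: [[-0.995, 0.1, 0.0], [0.1, 0.995, 0.0], [-0.0, 0.0, -1.0]]
ft_force: [-0.5, 0.0, -2.9]
finger_gap: 29.1
grip_force: 69.4
```

```bash
cat >> j.py <<'E'
sc=get_image('scene');tp=get_image('top')
import pickle;pickle.dump((im,sc,tp),open('fin.pkl','wb'))
def cr(i,x,y,w,h,W,H):return cv2.resize(i['pixels'][y:y+h,x:x+w,::-1],(W,H),interpolation=cv2.INTER_CUBIC)
cv2.imwrite('pics/f.png',np.hstack([cr(im,200,60,160,240,400,600),np.vstack([cr(sc,345,180,80,60,400,300),cr(tp,235,165,80,60,400,300)])]))
for z in(142,116,110,80,74):print(z,proj(im,(591.1,124.4,z)))
E
python3 j.py
```

```text
[[650.7, 134.8, 91.5], [650.7, 134.8, 91.5], [650.6, 134.9, 91.5], [650.6, 134.8, 91.5]] [[-0.9949, 0.1004, 0.0], [0.1004, 0.9949, 0.0001], [0.0, 0.0001, -1.0]] [ 0.2  0.7 -1.7] 29.281045307487155
b [] yaw 174.23927149438052
remaining tool mm [0.21 0.04 0.26] units [0.007 0.001 0.009]
top knuckle pred px [254.81608919 205.11079812] [268.91985692 187.39158479] [282.39659492 170.53048185]
142 [254.81608919 205.11079812]
116 [268.91985692 187.39158479]
110 [271.37699547 184.31227683]
80 [280.90395518 172.39458259]
74 [282.39659492 170.53048185]
```

View pics/f.png

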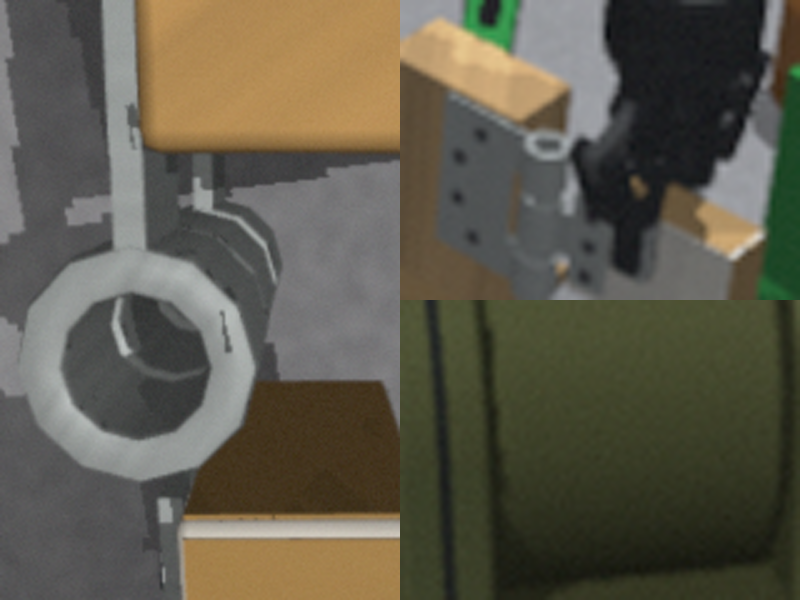

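The wrist view has the jamb's top ring at (254.8,204.8), within 0.5 px of the predicted axis. The held knuckle (about (270.5,185.5)) is within 1 mm of that axis, and the scene view shows all three knuckles in line with gaps. The wrist carries only the door's weight, so nothing touches.

```bash
python3 -c "
from rig import r
print(r.close_job())"
```

```text
the job is handed in; nothing more can be done
None
```

The job is handed in, but no verdict came back: the knuckle seated fully on the gauge pin, and the door piece is now held still in the jamb gap with its bore about 1 mm or less from the hinge axis, touching nothing.

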